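# Hitch a repaired trailer drawbar on the test ball, latch it and feel for play

### The job

Hitch the red trailer drawbar onto the steel test ball: with the lever still up, swing its raised coupler head over the ball and press it down past the stiff side catches until it is fully home, then press the red latch lever all the way down; never push with more than about 60 N. With it latched, feel for play by pushing the side of the head with a steady 10 N or so (never over 35 N), first from the robot's side and then from the far side. Leave the other things on the bench where they are.

Things in the scene. Friction and masses are not known exactly. Their poses are not given: they have to be found in the camera images.
- pivot (a point): Centre of the swivel joint on the blue round-footed stand (foot 160 mm across, fixed to the table), 115 mm above the table; both the drawbar's sideways swing and its up-down tilt turn about this point. Its x axis is the stand's zero direction.
- ball (a point): Centre of the fixed 50 mm steel hitch ball, 115 mm above the table, on a 24 mm thick post at the end of a flat steel bar (10 mm high, 45 mm wide; 100 mm square foot under the ball) that lies on the table and starts at the stand; horizontally exactly 300 mm from the pivot.
- socket (a point): Centre of the spherical seat in the coupler head at the drawbar's free end, 300 mm from the pivot; on the ball centre when home. x points along the drawbar from pivot to head, y roughly away from the robot, z up out of the head's top. The head is an upside-down aluminium cup, upright round wall 65 mm across outside, 54 inside, rim 13 mm below this point, flat top 35 mm above, open at the rear.
- head_top (a point): Centre of the head's flat top (black rubber dot, 40 mm across), the place to press; axes as the socket's. To go on, the head must be in line with the ball within about 5 mm. Two sprung catches inside meet the ball about 20 mm before home, need about 10 to 20 N on the top and snap past about 7 mm before home. Seated, the head keeps 1 to 2 mm of sideways play.
- swivel (a joint): Sideways swing of the drawbar about the vertical through the pivot, rad, 0 along the pivot point's x axis, positive counter-clockwise from above; turns with light friction (about 2.5 N at the head) and stays where it is left.
- drawbar (a joint): Tilt of the drawbar, rad: 0 level (head home on the ball), positive with the head raised; friction holds it where it is left (about 2 to 5 N on the head to push it down).
- latch (a joint): Latch lever, rad: 0 fully up, 1.0 fully down and latched. Stiff hinge (about 4 N at the end), stays where it is left; its claw goes under the ball from behind and cannot close fully unless the head is home.
- lever_end (a point): Top face of the red latch lever (100 mm long, 26 wide, 9 thick), 14 mm short of its free end: the place to press. Its hinge crosses the drawbar 40 mm behind and 24 mm above the socket point; this point is 102 mm from the hinge. Up, the lever leans back to the pivot, 57 degrees above the drawbar; down, it lies along it, this point 140 mm behind and 46.5 mm above the socket point.
- spool_mid (a point): Bystander: reel of solder, white flanges, 60 mm across, 50 mm high; point at its centre.
- bit_box_mid (a point): Bystander: blue open bit box, 120 x 80 x 28 mm; point at its centre.
- cup_mid (a point): Bystander: clear blender cup on a grey foot, 84 mm across, 118 mm high; point half-way up.
- driver_mid (a point): Bystander: blue-handled screwdriver lying on the bench; point on its handle.
- can_mid (a point): Bystander: white and red spray can, 52 mm across, 150 mm high; point half-way up.
- tin_mid (a point): Bystander: yellow grease tin, 66 mm across, 38 mm high; point half-way up.

How it is judged:
By the outcome, as a careful person would: the job done as asked, in the order asked, and still so for the second after the job is handed in, with the robot touching nothing.
It also fails if it takes over 70 s, if anything falls off the work surface, if the arm or the gripper's body presses on something with over 40 N, if the wrist force passes 120 N, or if a joint passes its speed limit or range.

### The arm

A 6-joint arm with a two-finger parallel gripper is mounted at the origin on the work surface. World frame = base frame: x ahead of the robot, y to its left, z up, the work surface at z = 0. Lengths are in m, angles in rad, forces in N, time in s.
With the tool pointing down it reaches from about 0.325 to 0.875 m from the base axis. Payload 4.4 kg.
Tool frame: the origin (TCP) lies on the centre line of the jaws, within the pads' length; the fingertips stand 19 mm ahead of it and the grasp point (between the pads) is the TCP (arm.tcp_to_tips is the distance from the TCP to the fingertips, in m); z points along the fingers, y is the line along which they close (so a half turn about z gives the same grasp; the last joint's range is limited). The gripper opens to 85 mm and grips with 20 to 120 N. Pads are 22 mm wide; open, the fingers measure 114 mm over their backs; the gripper's body (76 mm by 85 mm) begins 54 mm behind the grasp point. The pads swing forward as they close: fully open they stand 13 mm farther back than shut.
Start: joints at [-1.472, 0.207, 1.542, -0, 1.393, -0.15], TCP at [0.142, -0.557, 0.215] pointing down, gripper open.
Joint ranges: [-2.73, 2.73], [-0.86, 2.22], [0.23, 2.46], [-1.11, 4.25], [0.08, 2.63], [-2.82, 2.82]. Speed limits (rad/s): [2.79, 2.79, 3.14, 3.14, 3.14, 3.14].

### API

Orientations are given as a 3x3 rotation matrix whose columns are the frame's x, y, z axes.
In Python, from station import status, optics, arm gives the robot as it stands.
- The arm moves only by the tool apply_moves, never from a script. Its arguments are lists of equal length, an entry for each row: "offset": the shift along the tool's x, y, z in mm, a list of three; "angular": the turn, a rotation vector about the tool's x, y, z in degrees, a list of three; "fingers": the opening, from 0 (shut) to 1 (fully open). In form: {"offset": [[tx, ty, tz], ...], "angular": [[ax, ay, az], ...], "fingers": [fingers, ...]}. A call has exactly 5 rows; each row is the pose to reach, as a shift and turn from the pose commanded when the call began, along the tool's axes at that moment; what a row does not reach only later rows make up. A row lasts 1/10 s, in which the tool goes at most 50 mm and 8.59 degrees, less where a joint would pass 70% of its speed; a pose out of reach is approached as far as the arm can. A call with a gripper value outside its range is refused whole. The fingers move at their own pace and stop on an object; "newtons" is the grip in N (left out, the last holds). Time passes only in rows, so rows that repeat a pose let the fingers close, or fill a call up. It gives the time, the measured TCP pose, the force, the opening and the grip force at its end, in the units of the state.
- status.observe(): the state, without advancing time (a new reading comes with each control period).
- optics.read_camera(name): name is "side" or "top"; returns a dict with "pixels" (400x640x3 uint8, blue, green, red), "fx", "fy", "cx", "cy" (pixels), "rvec" (rotation vector, rad) and "tvec" (3), from world to camera coordinates, as OpenCV has them. Camera axes: x right, y down, z forward; pixel columns grow to the right and rows downward; lengths in m; the calibration is good to about 2 mm. A picture is of the moment at which its call begins. There is no depth.
- arm.sign_off(): hands the job in; it is judged then, once.
Trained networks look in a picture, given as the dict that the camera call returned (one of the last four; its "shot" number tells which), for a name from the list of things; names that differ only in an ending like _2 or _b are one class to them, and where a whole thing is asked for, a point or a joint stands for the part that bears it (a point fixed in the world has none). Each returns a list of dicts, best first, with "score" (0 to 1); they miss things now and then, are a little off and sometimes report something else, mostly with a low value. They report only what shows in the picture. A call takes as long as a camera call.
- optics.regions_of(picture, query): "pixels" (400x640 bool, what is visible of it).
- optics.place_of(picture, query): "location" ([x, y, z] in m, in world coordinates, good to about 4 mm: a listed point, or the origin of a listed thing).
The state is a dict: "time_s": time; "joint_positions": joint angles; "qd": joint speeds; "tau": joint torques, N m; "position": TCP position; "ee_rot": TCP orientation; "wrist_force": force on the tool from outside, world axes, zero at the start; "wrist_torque": the same for the moment, N m; "finger_gap": finger opening in m; "grip_force": force on a finger pad.
Only numpy, scipy, OpenCV 4.12 (cv2) and the standard library are available. Lean on these libraries where they do the work, as an engineer would, in place of code of your own. Each camera call takes 0.05 s, during which the arm holds its last target. There are 200 camera calls.

## Working session

There is one attempt and no reset: what is moved stays moved. The work goes in short steps, Python scripts to look and compute and a tool call to move; the robot and the scene stay as the last step left them, time stands still between calls to the robot, and variables do not carry over. Pictures are saved under pics/ and viewed, at most 10 in all, crops included, and the job is handed in when it is done.

Besides the shell and the picture viewer there is one more tool, called after "Request:" as name(argument=value, ...) on one line, values as JSON. apply_moves: Moves the arm, as the interface text tells. Its arguments: {"type":"object","properties":{"offset":{"type":"array","items":{"type":"array","items":{"type":"number"}}},"angular":{"type":"array","items":{"type":"array","items":{"type":"number"}}},"fingers":{"type":"array","items":{"type":"number"}},"newtons":{"type":"number"}},"required":["offset","angular","fingers"]}

```bash
mkdir -p pics; python3 - <<'E'
from station import status, optics, arm
import cv2, numpy as np
s=status.observe(); print(s['time_s'],s['position'],np.round(s['ee_rot'],3).tolist(),s['wrist_force'],arm.tcp_to_tips)
for n in ['top','side']:
    p=optics.read_camera(n); cv2.imwrite(f'pics/{n}1.png',p['pixels'])
    print(n, 'cam', (-cv2.Rodrigues(np.array(p['rvec']))[0].T@np.array(p['tvec']).ravel()).round(3))
    for q in ['pivot','ball','socket','head_top','lever_end','spool_mid','bit_box_mid','cup_mid','driver_mid','can_mid','tin_mid']:
        r=optics.place_of(p,q)
        print(q,[(np.round(d['location'],3).tolist(),round(d['score'],2)) for d in r[:2]])
E
```

```text
0.0 [ 0.14204431 -0.5563509   0.21352234] [[0.969, 0.247, -0.0], [0.247, -0.969, 0.002], [0.0, -0.002, -1.0]] [-0.08636653 -0.99519911  0.19679868] 0.019
top cam [0.487 0.055 1.424]
pivot [([0.607, 0.242, 0.112], 0.85)]
ball [([0.642, -0.054, 0.116], 0.65)]
socket [([0.667, -0.047, 0.176], 0.83)]
head_top [([0.661, -0.04, 0.209], 0.67)]
lever_end [([0.644, 0.059, 0.273], 0.8), ([0.575, 0.438, 0.021], 0.39)]
spool_mid [([0.46, -0.27, 0.026], 0.6)]
bit_box_mid [([0.601, -0.308, 0.01], 0.87)]
cup_mid [([0.759, -0.171, 0.058], 0.62)]
driver_mid [([0.341, 0.225, 0.013], 0.66)]
can_mid [([0.74, 0.209, 0.076], 0.59)]
tin_mid [([0.575, 0.437, 0.023], 0.81), ([0.756, -0.168, 0.059], 0.23)]
side cam [0.121 0.711 0.978]
pivot [([0.61, 0.24, 0.117], 0.55)]
ball [([0.64, -0.059, 0.117], 0.6)]
socket [([0.642, -0.055, 0.113], 0.64), ([0.665, -0.05, 0.177], 0.61)]
head_top [([0.664, -0.039, 0.212], 0.6), ([0.578, 0.433, 0.02], 0.32)]
lever_end [([0.648, 0.055, 0.274], 0.7)]
spool_mid [([0.463, -0.275, 0.026], 0.59)]
bit_box_mid [([0.598, -0.308, 0.015], 0.84), ([0.664, -0.038, 0.207], 0.63)]
cup_mid [([0.76, -0.175, 0.059], 0.67), ([0.466, -0.273, 0.027], 0.53)]
driver_mid [([0.338, 0.225, 0.015], 0.69)]
can_mid [([0.746, 0.221, 0.076], 0.98)]
tin_mid [([0.576, 0.433, 0.019], 0.78)]
```

View pics/top1.png

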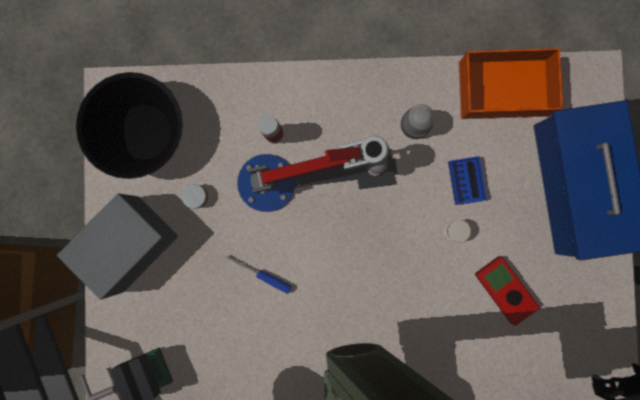

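View pics/side1.png

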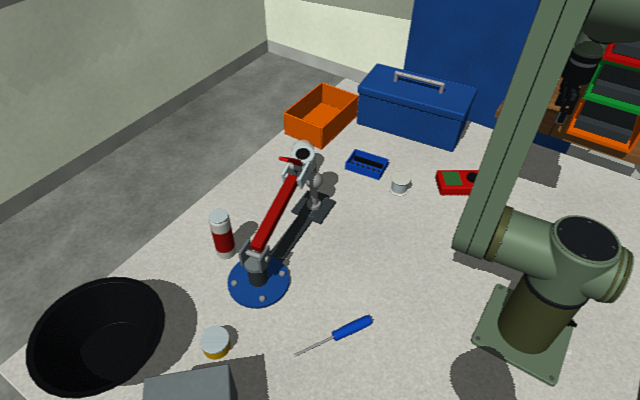

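The drawbar head sits at about (373,150) in the top view. It is raised and to the far side (+x) of the ball foot at about (378,180). The side view agrees: head at (303,152), ball at (315,182). The geometry checks out, with pivot to ball at 0.300 m and pivot to socket at 0.301 m. The head needs to swing about 26 mm toward the robot.

```bash
cat > h.py <<'E'
from station import status, optics, arm
import numpy as np
from scipy.spatial.transform import Rotation as R
PIV=np.array([.6085,.241,.115]); BALL=np.array([.641,-.0568,.115])
ex=(BALL-PIV)/np.linalg.norm(BALL-PIV); ey=np.cross([0,0,1],ex); ez=np.array([0,0,1.])
RT=np.column_stack([ey,-np.cross(ez,ey),-ez])   # tool x = head y, tool z down
def loc(x,y,z): return BALL+x*ex+y*ey+z*ez      # ball-frame point (m)
def goto(p):
    s=status.observe(); M=np.array(s['ee_rot']); d=M.T@(np.array(p)-s['position'])*1000
    a=R.from_matrix(M.T@RT).as_rotvec(degrees=True)
    print('to',np.round(p,4),'offset',d.round(1),'ang',a.round(2))
def st():
    s=status.observe(); d=s['position']-BALL
    print('t',round(s['time_s'],2),'ball-frame mm',(np.array([d@ex,d@ey,d@ez])*1e3).round(1),'F(ball)',np.round([np.dot(s['wrist_force'],e) for e in (ex,ey,ez)],1),'gap',s['finger_gap'])
E
python3 - <<'E'
from h import *
print(ex,ey); st(); goto(loc(0,.085,.19)); goto(loc(-.008,.085,.085))
E
```

```text
[ 0.1084895 -0.9940976  0.       ] [ 0.9940976  0.1084895 -0.       ]
t 1.2 ball-frame mm [ 443.3 -550.2   99.7] F(ball) [-0.4 -0.4 -0.1] gap 0.08532443790600194
to [ 0.7255 -0.0476  0.305 ] offset [ 691.2 -349.6  -90.3] ang [ 0.   -0.    8.08]
to [ 0.7246 -0.0396  0.2   ] offset [ 692.4 -357.5   14.7] ang [ 0.   -0.    8.08]
```

Request:
apply_moves(offset=[[35, -18, -20], [75, -38, -40], [115, -58, -60], [155, -78, -80], [195, -99, -90]], angular=[[0, 0, 1.6], [0, 0, 3.2], [0, 0, 4.8], [0, 0, 6.4], [0, 0, 8.1]], fingers=[0, 0, 0, 0, 0])

```text
time_s: 1.7
position: [0.3081, -0.4127, 0.3071]
ee_rot: [[0.994, 0.107, 0.002], [0.107, -0.994, -0.004], [0.002, 0.004, -1.0]]
wrist_force: [1.1, -1.1, -0.2]
finger_gap: 0.0121
grip_force: 0.0
```

```bash
python3 - <<'E'
from h import *
st(); goto(loc(0,.085,.19))
E
```

```text
t 1.7 ball-frame mm [ 317.6 -369.5  192.1] F(ball) [ 1.2  1.  -0.2] gap 0.012077939171701706
to [ 0.7255 -0.0476  0.305 ] offset [ 453.9 -318.5    1.7] ang [ 0.22 -0.09 -0.11]
```

Request:
apply_moves(offset=[[37, -26, 0], [74, -52, 0], [111, -78, 0], [148, -104, 0], [185, -130, 0]], angular=[[0, 0, 0], [0, 0, 0], [0, 0, 0], [0, 0, 0], [0, 0, 0]], fingers=[0, 0, 0, 0, 0])

```text
time_s: 2.2
position: [0.4777, -0.2623, 0.3049]
ee_rot: [[0.994, 0.108, 0.0], [0.108, -0.994, -0.001], [0.0, 0.001, -1.0]]
wrist_force: [-0.3, -0.5, -0.5]
finger_gap: 0.0002
grip_force: 0.0
```

Request:
apply_moves(offset=[[37, -26, 0], [74, -52, 0], [111, -78, 0], [148, -104, 0], [185, -130, 0]], angular=[[0, 0, 0], [0, 0, 0], [0, 0, 0], [0, 0, 0], [0, 0, 0]], fingers=[0, 0, 0, 0, 0])

```text
time_s: 2.7
position: [0.6475, -0.113, 0.3047]
ee_rot: [[0.994, 0.108, 0.0], [0.108, -0.994, -0.0], [0.0, 0.0, -1.0]]
wrist_force: [0.2, -1.2, -0.3]
finger_gap: -0.0001
grip_force: 0.0
```

```bash
python3 - <<'E'
from h import *
st(); goto(loc(-.005,.085,.19))
E
```

```text
t 2.7 ball-frame mm [ 56.6   0.4 189.7] F(ball) [ 1.2  0.1 -0.3] gap -0.00012471191429730088
to [ 0.725  -0.0426  0.305 ] offset [ 84.6 -61.6  -0.3] ang [ 0.01 -0.01 -0.  ]
```

Request:
apply_moves(offset=[[30, -22, 0], [60, -44, 0], [85, -62, 0], [85, -62, 40], [85, -62, 80]], angular=[[0, 0, 0], [0, 0, 0], [0, 0, 0], [0, 0, 0], [0, 0, 0]], fingers=[0, 0, 0, 0, 0])

```text
time_s: 3.2
position: [0.7262, -0.0426, 0.2257]
ee_rot: [[0.994, 0.11, 0.005], [0.11, -0.994, -0.001], [0.005, 0.002, -1.0]]
wrist_force: [-0.2, -0.5, -0.2]
finger_gap: -0.0003
grip_force: 0.0
```

```bash
python3 - <<'E'
from h import *
import cv2
st()
for n in ['top','side']:
    p=optics.read_camera(n); cv2.imwrite(f'pics/{n}2.png',p['pixels'])
    for q in ['pivot','ball','socket','head_top']:
        for d in optics.place_of(p,q)[:2]:
            v=np.array(d['location'])-BALL; print(n,q,(np.array([v@ex,v@ey,v@ez])*1e3).round(1),round(d['score'],2))
st()
E
```

```text
t 3.2 ball-frame mm [ -4.9  86.3 110.7] F(ball) [ 0.5 -0.2 -0.2] gap -0.0002695725969459752
top pivot [-300.7   -3.8   -2.4] 0.59
top ball [-4.6 -2.7 -0.1] 0.58
top socket [-5.8 25.1 61.7] 0.92
top head_top [-11.   23.8  94.1] 0.72
side pivot [-299.7   -1.2    1.7] 0.89
side ball [-1.5 -1.5  1.9] 0.67
side socket [-3.9 23.7 61.5] 0.76
side head_top [-16.5  27.9  94.8] 0.83
side head_top [-0.4  1.9  0.9] 0.6
t 3.7 ball-frame mm [ -3.5  85.2 112.8] F(ball) [-0.3 -0.2  1.1] gap 6.269528081703938e-05
```

Request:
apply_moves(offset=[[0, 0, 14], [0, 0, 28], [-6, 0, 28], [-12, 0, 28], [-17, 0, 28]], angular=[[0, 0, 0], [0, 0, 0], [0, 0, 0], [0, 0, 0], [0, 0, 0]], fingers=[0, 0, 0, 0, 0])

```text
time_s: 4.2
position: [0.7065, -0.0456, 0.1965]
ee_rot: [[0.994, 0.108, -0.0], [0.108, -0.994, 0.0], [-0.0, -0.0, -1.0]]
wrist_force: [-0.8, -0.0, 0.4]
finger_gap: -0.0001
grip_force: 0.0
```

Request:
apply_moves(offset=[[-4, 0, 0], [-8, 0, 0], [-12, 0, 0], [-16, 0, 0], [-20, 0, 0]], angular=[[0, 0, 0], [0, 0, 0], [0, 0, 0], [0, 0, 0], [0, 0, 0]], fingers=[0, 0, 0, 0, 0])

```text
time_s: 4.7
position: [0.6872, -0.0477, 0.1969]
ee_rot: [[0.994, 0.108, 0.001], [0.108, -0.994, 0.0], [0.001, 0.0, -1.0]]
wrist_force: [0.6, 0.3, 0.8]
finger_gap: -0.0001
grip_force: 0.2
```

```bash
python3 - <<'E'
from h import *
import cv2
st()
for n in ['top','side']:
    p=optics.read_camera(n); cv2.imwrite(f'pics/{n}3.png',p['pixels'])
    for q in ['pivot','ball','socket','head_top']:
        for d in optics.place_of(p,q)[:2]:
            v=np.array(d['location'])-BALL; print(n,q,(np.array([v@ex,v@ey,v@ez])*1e3).round(1),round(d['score'],2))
st()
E
```

```text
t 4.7 ball-frame mm [-4.  46.9 81.9] F(ball) [-0.2  0.6  0.8] gap -5.035939277431013e-05
top pivot [-2.99e+02 -3.00e-01  1.00e-01] 0.58
top ball [-3.1  5.  -2.6] 0.89
top socket [-6.  26.6 59.8] 0.93
top socket [127.6 104.9 -57. ] 0.44
top head_top [-12.4  22.2  94.2] 0.64
side pivot [-300.3   -0.9   -1.2] 0.78
side ball [ 0.4 -3.   0.6] 0.59
side ball [-299.2    0.4   -3.6] 0.52
side socket [-3.5 23.9 62.5] 0.55
side socket [ 244.4  -68.9 -102.3] 0.55
side head_top [-16.   25.4  95. ] 0.69
t 5.2 ball-frame mm [-4.  47.  81.7] F(ball) [-0.3 -1.   0.7] gap -0.00035219304360157693
```

```bash
python3 - <<'E'
import cv2
a=cv2.imread('pics/top3.png')[90:230,290:470];b=cv2.imread('pics/side3.png')[90:230,230:410]
cv2.imwrite('pics/c3.png',cv2.resize(cv2.hconcat([a,b]),None,fx=2.2,fy=2.2,interpolation=cv2.INTER_CUBIC))
E
```

```text
(no output)
```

View pics/c3.png

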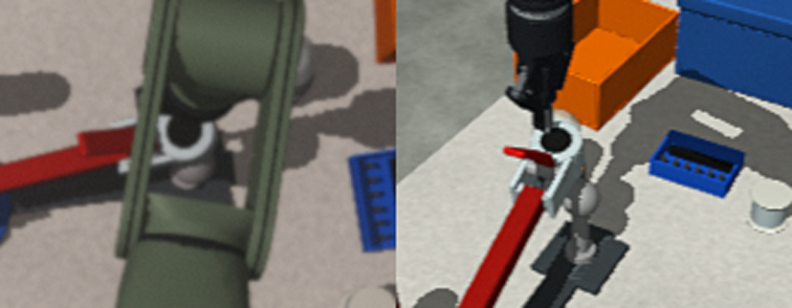

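```bash
python3 - <<'E'
from h import *
import cv2
out=[]
for n,(r0,c0) in [('top',(90,290)),('side',(90,230))]:
    p=optics.read_camera(n); K=np.array([[p['fx'],0,p['cx']],[0,p['fy'],p['cy']],[0,0,1.]])
    P=lambda q:cv2.projectPoints(np.array([q]),np.array(p['rvec']),np.array(p['tvec']),K,None)[0].ravel()
    s=status.observe(); tip=s['position']+np.array([0,0,-.019])
    im=p['pixels'].copy(); prev=cv2.imread(f'pics/{n}2.png')
    res=[]
    for I in (prev,im):
        I=cv2.resize(I[r0:r0+140,c0:c0+180],None,fx=4,fy=4,interpolation=cv2.INTER_CUBIC)[:,:400 if n=='top' else 720]
        res.append(I)
    for nm,q,c in [('tip',tip,(0,255,0)),('tcp',s['position'],(255,255,0)),('sock',loc(-.005,.025,.062),(0,0,255)),('far side wall',loc(-.005,.0575,.062),(255,0,255)),('balltop',BALL,(0,255,255))]:
        u=P(q); print(n,nm,u.round(1)); cv2.circle(res[1],tuple(((u-[c0,r0])*4).astype(int).tolist()),4,c,-1)
    if n=='side': cv2.imwrite('pics/c4.png',cv2.hconcat([res[0][100:460,170:550],res[1][100:460,170:550]]))
st()
E
```

```text
top tip [374.4 140.5]
top tcp [375.  139.2]
top sock [375.2 149.5]
top far side wall [373.3 136.3]
top balltop [376.6 162.5]
side tip [297.1 158.2]
side tcp [296.9 152.8]
side sock [303.9 161. ]
side far side wall [293.6 157.4]
side balltop [312.8 179.5]
t 5.3 ball-frame mm [-4.  47.  81.8] F(ball) [ 0.4 -2.6  1.7] gap -0.000279892656778009
```

View pics/c4.png

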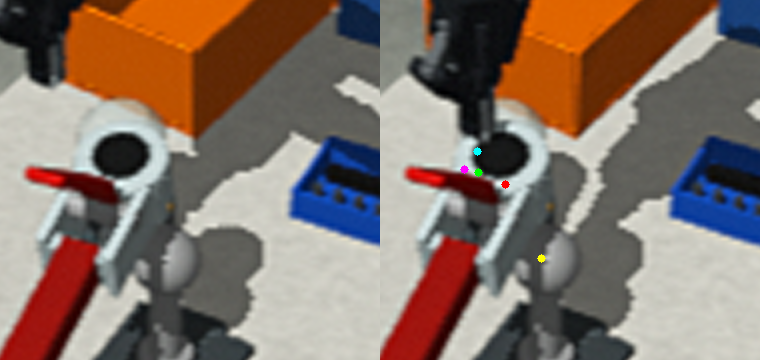

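```bash
cat > ov.py <<'E'
from h import *
import cv2
def overlay(n,img,p,ball,piv,sock,roi,f,tip=None):
    K=np.array([[p['fx'],0,p['cx']],[0,p['fy'],p['cy']],[0,0,1.]])
    c0,r0,w,h=roi; I=cv2.resize(img[r0:r0+h,c0:c0+w],None,fx=f,fy=f,interpolation=cv2.INTER_CUBIC)
    def pl(pts,c):
        u=cv2.projectPoints(np.array(pts,float),np.array(p['rvec']),np.array(p['tvec']),K,None)[0].reshape(-1,2)
        cv2.polylines(I,[(((u-[c0,r0])+.5)*f).astype(np.int32)],False,c,1)
    t=np.linspace(0,2*np.pi,40)
    cam=-cv2.Rodrigues(np.array(p['rvec']))[0].T@np.array(p['tvec']).ravel()
    def circ(c,r,nrm):
        nrm=nrm/np.linalg.norm(nrm); a=np.cross(nrm,[.3,.5,.1]); a/=np.linalg.norm(a); b=np.cross(nrm,a)
        return [c+r*(np.cos(x)*a+np.sin(x)*b) for x in t]
    pl(circ(ball,.025,cam-ball),(0,255,255))
    pl(circ(np.array([*piv[:2],.003]),.08,ez),(0,255,0))
    sx=(sock-piv)/np.linalg.norm(sock-piv); sy=np.cross(ez,sx); sy/=np.linalg.norm(sy); sz=np.cross(sx,sy)
    pl(circ(sock+.035*sz,.0325,sz),(255,0,255)); pl(circ(sock+.035*sz,.02,sz),(255,0,255))
    bx=(ball-piv)/np.linalg.norm(ball-piv); by=np.cross(ez,bx); b=np.array([*ball[:2],.01])
    pl([b+.05*(i*bx+j*by) for i,j in [(1,1),(1,-1),(-1,-1),(-1,1),(1,1)]],(0,255,0))
    if tip is not None: pl(circ(tip,.012,ez),(0,0,255)); pl([tip,tip+[0,0,.05]],(0,0,255))
    return I
E
python3 - <<'E'
from ov import *
out=[]
s=status.observe()
for n,roi in [('top',(345,125,60,80)),('side',(270,130,66,88))]:
    p=optics.read_camera(n)
    for img,t in [(cv2.imread(f'pics/{n}1.png'),None),(p['pixels'],s['position']-[0,0,.019])]:
        out.append(cv2.resize(overlay(n,img,p,BALL,PIV,loc(-.005,.025,.062),roi,6,t),(198*2,264)) if 0 else overlay(n,img,p,BALL,PIV,loc(-.005,.025,.062),roi,5,t))
h=max(o.shape[0] for o in out)
out=[cv2.copyMakeBorder(o,0,h-o.shape[0],0,0,cv2.BORDER_CONSTANT) for o in out]
I=cv2.hconcat([out[2],out[3],out[0]]); print(I.shape,s['position']); cv2.imwrite('pics/c5.png',I[:, :800] if I.shape[1]<=800 else cv2.resize(I,None,fx=800/I.shape[1],fy=800/I.shape[1]))
E
```

```text
(440, 960, 3) [ 0.687252   -0.04771583  0.19679959]
```

View pics/c5.png

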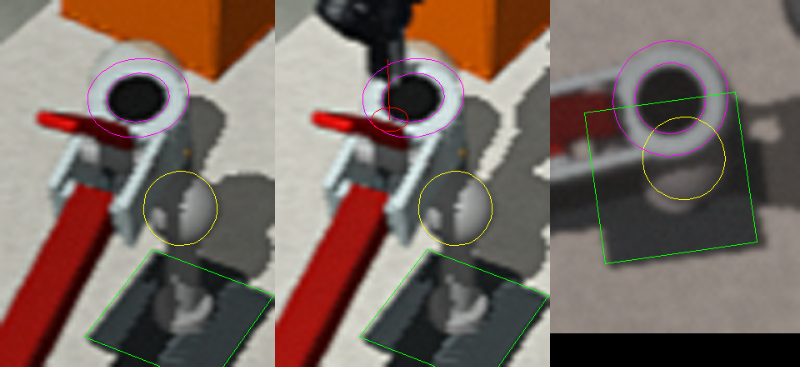

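```bash
python3 - <<'E'
from ov import *
out=[]
s=status.observe()
c0,r0,w,h=275,110,50,65; f=8
a=cv2.resize(cv2.imread('pics/side3.png')[r0:r0+h,c0:c0+w],None,fx=f,fy=f,interpolation=cv2.INTER_CUBIC)
p=optics.read_camera('side'); K=np.array([[p['fx'],0,p['cx']],[0,p['fy'],p['cy']],[0,0,1.]])
b=cv2.resize(p['pixels'][r0:r0+h,c0:c0+w],None,fx=f,fy=f,interpolation=cv2.INTER_CUBIC)
for k,dz in enumerate([-.019,0,.02,.054]):
    q=[s['position']+i*.011*ey+j*.0145*ex+[0,0,dz] for i,j in [(1,1),(1,-1),(-1,-1),(-1,1),(1,1)]]
    u=cv2.projectPoints(np.array(q),np.array(p['rvec']),np.array(p['tvec']),K,None)[0].reshape(-1,2)
    cv2.polylines(b,[((u-[c0,r0]+.5)*f).astype(np.int32)],False,[(0,0,255),(0,255,255),(0,255,0),(255,0,255)][k],1)
cv2.imwrite('pics/c6.png',cv2.hconcat([a,b]))
E
```

```text
(no output)
```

View pics/c6.png

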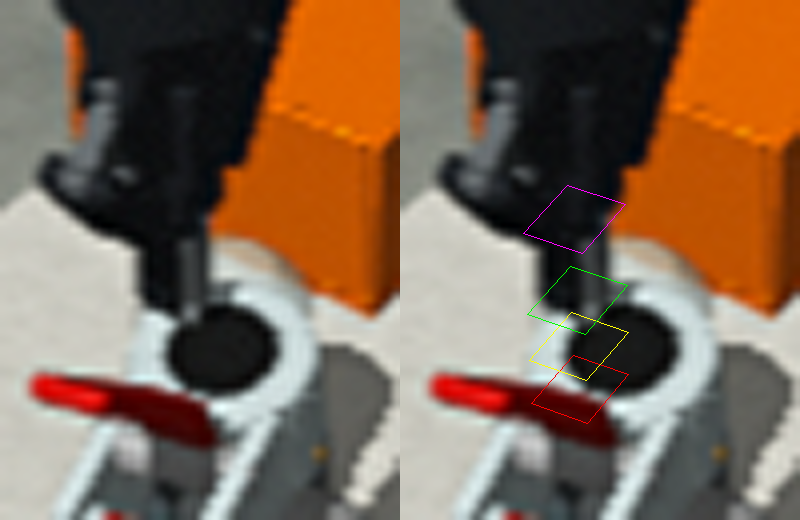

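```bash
python3 - <<'E'
from h import *
import cv2
p=optics.read_camera('side'); K=np.array([[p['fx'],0,p['cx']],[0,p['fy'],p['cy']],[0,0,1.]])
for dz in (-.019,0,.02,.054):
    q=np.array([loc(-.0045,.0858,.112+dz)]); print(dz,cv2.projectPoints(q,np.array(p['rvec']),np.array(p['tvec']),K,None)[0].ravel())
st()
E
```

```text
-0.019 [284.27364494 145.40096771]
0 [283.96059634 139.84850487]
0.02 [283.62334815 133.86681995]
0.054 [283.03103244 123.36106772]
t 5.5 ball-frame mm [-4.  47.  81.8] F(ball) [-0.2 -2.2  2.3] gap 6.13676410308197e-05
```

In the side crops, the head, ball and foot outlines match the model. The finger ends near (190,310) in the crop, at or above the head's top rim, which is about 30 mm higher than the stated tip offset. It appears to be resting on the head's top edge, so I'll back off and come in lower.

Request:
apply_moves(offset=[[0, 0, -20], [20, 6, -20], [42, 12, -20], [42, 12, 2], [42, 12, 24]], angular=[[0, 0, 0], [0, 0, 0], [0, 0, 0], [0, 0, 0], [0, 0, 0]], fingers=[0, 0, 0, 0, 0])

```text
time_s: 6.0
position: [0.7321, -0.0553, 0.1728]
ee_rot: [[0.994, 0.108, 0.004], [0.108, -0.994, -0.0], [0.004, 0.001, -1.0]]
wrist_force: [-0.1, 0.7, -0.4]
finger_gap: 0.0005
grip_force: 0.0
```

Request:
apply_moves(offset=[[-4, 0, 0], [-8, 0, 0], [-12, 0, 0], [-16, 0, 0], [-20, 0, 0]], angular=[[0, 0, 0], [0, 0, 0], [0, 0, 0], [0, 0, 0], [0, 0, 0]], fingers=[0, 0, 0, 0, 0])

```text
time_s: 6.5
position: [0.7108, -0.0574, 0.1744]
ee_rot: [[0.994, 0.108, 0.003], [0.108, -0.994, -0.001], [0.003, 0.001, -1.0]]
wrist_force: [0.4, -0.0, 0.6]
finger_gap: 0.0001
grip_force: 0.0
```

Request:
apply_moves(offset=[[-2, 0, 0], [-4, 0, 0], [-6, 0, 0], [-8, 0, 0], [-10, 0, 0]], angular=[[0, 0, 0], [0, 0, 0], [0, 0, 0], [0, 0, 0], [0, 0, 0]], fingers=[0, 0, 0, 0, 0])

```text
time_s: 7.0
position: [0.7013, -0.0589, 0.1733]
ee_rot: [[0.994, 0.108, 0.002], [0.108, -0.994, -0.001], [0.002, 0.001, -1.0]]
wrist_force: [3.6, -1.5, 0.8]
finger_gap: -0.0002
grip_force: 1.8
```

```bash
cat > look.py <<'E'
from ov import *
def look(tag,names=('top','side'),qs=('socket','head_top')):
    st()
    for n in names:
        p=optics.read_camera(n); cv2.imwrite(f'pics/{n}{tag}.png',p['pixels'])
        for q in qs:
            for d in optics.place_of(p,q)[:1]:
                v=np.array(d['location'])-BALL; print(n,q,(np.array([v@ex,v@ey,v@ez])*1e3).round(1),round(d['score'],2))
    st()
E
python3 -c "
from look import *
look('7')"
```

```text
t 7.0 ball-frame mm [ 8.6 59.7 58.3] F(ball) [1.9 3.4 0.8] gap -0.00022075571258423437
top socket [-6.3 20.7 62. ] 0.55
top head_top [-13.6  13.4  95.1] 0.96
side socket [-5.9 16.5 63.6] 0.96
side head_top [-15.2  19.5  94.5] 0.74
t 7.3 ball-frame mm [ 8.6 59.3 58.2] F(ball) [3.8 2.2 1.6] gap -8.689906724886774e-05
```

Request:
apply_moves(offset=[[-3.5, 0, 0], [-7, 0, 0], [-10.5, 0, 0], [-14, 0, 0], [-17, 0, 0]], angular=[[0, 0, 0], [0, 0, 0], [0, 0, 0], [0, 0, 0], [0, 0, 0]], fingers=[0, 0, 0, 0, 0])

```text
time_s: 7.8
position: [0.6842, -0.0626, 0.1734]
ee_rot: [[0.994, 0.108, 0.002], [0.108, -0.994, -0.004], [0.002, 0.004, -1.0]]
wrist_force: [3.6, -6.8, 1.1]
finger_gap: -0.0
grip_force: 3.4
```

```bash
python3 -c "
from look import *
look('8',qs=('socket','head_top','ball','pivot'))"
```

```text
t 7.8 ball-frame mm [10.5 42.3 58.4] F(ball) [7.2 2.9 1.1] gap -4.8012440742040046e-05
top socket [-5.8  2.4 59.5] 0.71
top head_top [-13.3  -1.9  92.1] 0.73
top ball [-2.   1.5 -1.8] 0.98
top pivot [-300.9   -1.4   -0.9] 0.59
side socket [ 0.  -1.8 61.2] 0.87
side head_top [-16.2   3.3  93.7] 0.77
side ball [-0.3 -0.7  1.7] 0.58
side pivot [-298.1   -1.2    0.3] 0.56
t 8.3 ball-frame mm [10.3 42.  58.2] F(ball) [6.3 2.1 2.1] gap -1.6998178173063355e-05
```

Request:
apply_moves(offset=[[12, 0, 0], [12, 0, -40], [12, 0, -77], [-15, -8, -77], [-42, -16, -77]], angular=[[0, 0, 0], [0, 0, 0], [0, 0, 0], [0, 0, 0], [0, 0, 0]], fingers=[0, 0, 0, 0, 0])

```text
time_s: 8.8
position: [0.6392, -0.048, 0.2504]
ee_rot: [[0.994, 0.109, -0.001], [0.109, -0.994, 0.001], [-0.0, -0.001, -1.0]]
wrist_force: [-0.5, 0.0, 0.1]
finger_gap: 0.0001
grip_force: 0.0
```

Request:
apply_moves(offset=[[0, 0, 0], [0, 0, 5], [0, 0, 10], [0, 0, 14], [0, 0, 18]], angular=[[0, 0, 0], [0, 0, 0], [0, 0, 0], [0, 0, 0], [0, 0, 0]], fingers=[0, 0, 0, 0, 0])

```text
time_s: 9.3
position: [0.6404, -0.0488, 0.2305]
ee_rot: [[0.994, 0.108, -0.001], [0.108, -0.994, 0.0], [-0.001, -0.001, -1.0]]
wrist_force: [-0.2, -0.0, 0.3]
finger_gap: 0.0
grip_force: 0.0
```

```bash
python3 -c "
from look import *
look('9',qs=('socket','head_top'))"
```

```text
t 9.3 ball-frame mm [ -8.    0.2 115.5] F(ball) [-0.  -0.2  0.3] gap 3.838611131539438e-06
top socket [-4.8  1.9 59. ] 0.72
top head_top [-12.9   1.2  95.5] 0.73
side socket [-4.4 -0.8 60.1] 0.57
side head_top [-17.3   5.   93.4] 0.74
t 9.6 ball-frame mm [ -7.9   0.3 116.9] F(ball) [0.3 0.1 1.2] gap 0.00030126788303739286
```

Request:
apply_moves(offset=[[0, 0, 4], [0, 0, 8], [0, 0, 12], [0, 0, 16], [0, 0, 20]], angular=[[0, 0, 0], [0, 0, 0], [0, 0, 0], [0, 0, 0], [0, 0, 0]], fingers=[0, 0, 0, 0, 0])

```text
time_s: 10.1
position: [0.64, -0.0488, 0.2111]
ee_rot: [[0.994, 0.108, -0.0], [0.108, -0.994, 0.0], [-0.0, -0.0, -1.0]]
wrist_force: [0.1, 0.5, -0.8]
finger_gap: -0.0002
grip_force: 0.0
```

Request:
apply_moves(offset=[[0, 0, 3], [0, 0, 6], [0, 0, 9], [0, 0, 12], [0, 0, 15]], angular=[[0, 0, 0], [0, 0, 0], [0, 0, 0], [0, 0, 0], [0, 0, 0]], fingers=[0, 0, 0, 0, 0])

```text
time_s: 10.6
position: [0.6402, -0.0488, 0.1965]
ee_rot: [[0.994, 0.108, 0.0], [0.108, -0.994, -0.0], [0.0, 0.0, -1.0]]
wrist_force: [-0.2, 0.6, -0.1]
finger_gap: 0.0001
grip_force: 0.0
```

```bash
python3 -c "
from look import *
look('10',qs=('socket','head_top'))"
```

```text
t 10.6 ball-frame mm [-8.   0.1 81.5] F(ball) [-0.6 -0.1 -0.1] gap 0.00010817234110757885
top socket [-4.5  1.4 60.9] 0.86
top head_top [-13.9   1.6  92.9] 0.74
side socket [-4.   0.3 63.1] 0.7
side head_top [131.  101.  -59.4] 0.62
t 10.9 ball-frame mm [-8.   0.2 81.9] F(ball) [-0.4  0.  -0.7] gap -0.00040656182729448964
```

Request:
apply_moves(offset=[[0, 0, 2], [0, 0, 4], [0, 0, 6], [0, 0, 8], [0, 0, 10]], angular=[[0, 0, 0], [0, 0, 0], [0, 0, 0], [0, 0, 0], [0, 0, 0]], fingers=[0, 0, 0, 0, 0])

```text
time_s: 11.4
position: [0.6408, -0.0493, 0.1873]
ee_rot: [[0.994, 0.108, 0.002], [0.108, -0.994, -0.001], [0.002, 0.001, -1.0]]
wrist_force: [0.6, -2.3, 3.7]
finger_gap: 0.0004
grip_force: 1.8
```

```bash
python3 -c "
from look import *
look('11',qs=('socket','head_top'))"
```

```text
t 11.4 ball-frame mm [-7.5  0.6 72.3] F(ball) [2.3 0.4 3.7] gap 0.0003739970679042379
top socket [-2.6  2.9 53.1] 0.71
top head_top [-8.  -0.2 87.6] 0.76
side socket [-2.7 -0.2 56. ] 0.72
side head_top [-13.    3.2  84.6] 0.84
t 11.7 ball-frame mm [-8.2  0.2 71.7] F(ball) [1.2 1.5 3. ] gap -9.147036251545397e-05
```

Request:
apply_moves(offset=[[0, 2, 4], [0, 4, 8], [0, 6, 12], [0, 8, 16], [0, 9, 20]], angular=[[0, 0, 0], [0, 0, 0], [0, 0, 0], [0, 0, 0], [0, 0, 0]], fingers=[0, 0, 0, 0, 0])

```text
time_s: 12.2
position: [0.6405, -0.0574, 0.1657]
ee_rot: [[0.994, 0.108, -0.002], [0.108, -0.994, 0.001], [-0.002, -0.001, -1.0]]
wrist_force: [-0.2, 2.5, 2.7]
finger_gap: -0.0
grip_force: 1.5
```

Request:
apply_moves(offset=[[0, 1, 2], [0, 2, 4], [0, 3, 6], [0, 4, 8], [0, 5, 10]], angular=[[0, 0, 0], [0, 0, 0], [0, 0, 0], [0, 0, 0], [0, 0, 0]], fingers=[0, 0, 0, 0, 0])

```text
time_s: 12.7
position: [0.6412, -0.0608, 0.1588]
ee_rot: [[0.994, 0.109, -0.001], [0.109, -0.994, 0.003], [-0.001, -0.003, -1.0]]
wrist_force: [-7.0, 9.2, 15.1]
finger_gap: -0.0007
grip_force: 8.0
```

```bash
python3 -c "
from look import *
look('12',qs=('socket','head_top'))"
```

```text
t 12.7 ball-frame mm [ 4.  -0.2 43.8] F(ball) [-9.9 -6.  15.1] gap -0.0007086813498415554
top socket [-0.   1.4 23.6] 0.84
top head_top [-3.1 -1.1 55.5] 0.8
side socket [ 3.9 -1.7 25.9] 0.93
side head_top [-4.3  3.7 54.8] 0.94
t 13.0 ball-frame mm [ 4.  -0.3 43.4] F(ball) [-7.6 -4.5 10.2] gap -0.00017395743954333928
```

Request:
apply_moves(offset=[[0, 0, 1], [0, 0, 2], [0, 0, 3], [0, 0, 4], [0, 0, 5]], angular=[[0, 0, 0], [0, 0, 0], [0, 0, 0], [0, 0, 0], [0, 0, 0]], fingers=[0, 0, 0, 0, 0])

```text
time_s: 13.5
position: [0.6413, -0.0612, 0.1568]
ee_rot: [[0.994, 0.109, 0.0], [0.109, -0.994, 0.002], [0.0, -0.002, -1.0]]
wrist_force: [-10.8, 7.1, 21.9]
finger_gap: 0.0
grip_force: 11.5
```

```bash
python3 -c "
from look import *
look('13',qs=('socket','head_top'))"
```

```text
t 13.5 ball-frame mm [ 4.4 -0.1 41.8] F(ball) [ -8.2 -10.   21.9] gap 2.0585388424707105e-06
top socket [-2.3  1.9 23.5] 0.96
top head_top [-1.2 -2.9 58. ] 0.93
side socket [ 1.9  0.9 21.5] 0.83
side head_top [-6.7  4.8 54.4] 0.69
t 13.8 ball-frame mm [ 4.4 -0.2 41.4] F(ball) [-9.  -8.7 20.3] gap -0.000154696599602694
```

Request:
apply_moves(offset=[[-1, 0, 0], [-2, 0, 0], [-3, 0, 0], [-3, 0, 0], [-3, 0, 1]], angular=[[0, 0, 0], [0, 0, 0], [0, 0, 0], [0, 0, 0], [0, 0, 0]], fingers=[0, 0, 0, 0, 0])

```text
time_s: 14.3
position: [0.6398, -0.0616, 0.1551]
ee_rot: [[0.994, 0.109, 0.004], [0.109, -0.994, 0.002], [0.004, -0.001, -1.0]]
wrist_force: [-5.7, 7.1, 16.1]
finger_gap: -0.0003
grip_force: 8.4
```

```bash
python3 -c "
from look import *
look('14',qs=('socket','head_top'))"
```

```text
t 14.3 ball-frame mm [ 4.7 -1.7 40.1] F(ball) [-7.7 -4.9 16.1] gap -0.0002624234184775226
top socket [ 1.6  3.2 22.2] 0.76
top head_top [-4.5 -4.5 55.4] 0.77
side socket [ 3.7 -1.9 19.1] 0.55
side head_top [-6.4  3.6 54.4] 0.93
t 14.6 ball-frame mm [ 4.8 -2.2 39.3] F(ball) [-7.  -5.7 14.5] gap 1.3000873264705967e-05
```

Request:
apply_moves(offset=[[-1, 0, 0.5], [-1.5, 0, 1], [-2, 0, 2], [-2, 0, 3], [-2, 0, 4]], angular=[[0, 0, 0], [0, 0, 0], [0, 0, 0], [0, 0, 0], [0, 0, 0]], fingers=[0, 0, 0, 0, 0])

```text
time_s: 15.1
position: [0.638, -0.0625, 0.1506]
ee_rot: [[0.994, 0.109, 0.004], [0.109, -0.994, 0.001], [0.004, -0.0, -1.0]]
wrist_force: [-5.2, 6.0, 17.3]
finger_gap: -0.0
grip_force: 8.5
```

```bash
python3 -c "
from look import *
look('15',qs=('socket','head_top'))"
```

```text
t 15.1 ball-frame mm [ 5.4 -3.6 35.6] F(ball) [-6.5 -4.5 17.3] gap -2.966977583703453e-05
top socket [-1.8  2.  17.6] 0.89
top head_top [-2.4 -6.2 49.8] 0.63
side socket [ 2.3 -2.3 20.7] 0.87
side head_top [-7.9  0.2 49. ] 0.85
t 15.4 ball-frame mm [ 5.4 -3.7 35.3] F(ball) [-5.  -2.7 14. ] gap 0.0003022083676726787
```

Request:
apply_moves(offset=[[0, 0, 1], [-0.5, 0, 2], [-0.5, 0, 3.5], [-1, 0, 5], [-1, 0, 6]], angular=[[0, 0, 0], [0, 0, 0], [0, 0, 0], [0, 0, 0], [0, 0, 0]], fingers=[0, 0, 0, 0, 0])

```text
time_s: 15.9
position: [0.6381, -0.0632, 0.1465]
ee_rot: [[0.994, 0.109, 0.007], [0.109, -0.994, -0.001], [0.006, 0.001, -1.0]]
wrist_force: [-5.1, 5.0, 20.6]
finger_gap: 0.0001
grip_force: 10.1
```

Request:
apply_moves(offset=[[0, 0, 1], [0, 0, 2], [0, 0, 3], [0, 0, 4], [0, 0, 5]], angular=[[0, 0, 0], [0, 0, 0], [0, 0, 0], [0, 0, 0], [0, 0, 0]], fingers=[0, 0, 0, 0, 0])

```text
time_s: 16.4
position: [0.6381, -0.064, 0.1411]
ee_rot: [[0.994, 0.108, 0.007], [0.108, -0.994, -0.002], [0.006, 0.003, -1.0]]
wrist_force: [-3.8, 3.1, 17.5]
finger_gap: -0.0004
grip_force: 8.9
```

```bash
python3 -c "
from look import *
look('16',qs=('socket','head_top'))"
```

```text
t 16.4 ball-frame mm [ 6.8 -3.7 26.1] F(ball) [-3.5 -3.5 17.5] gap -0.0004086526017647266
top socket [-0.2 -2.4  7.1] 0.61
top head_top [ 0.9 -3.5 43.7] 0.73
side socket [-0.  -4.6 11.1] 0.57
side head_top [-5.6 -1.7 42. ] 0.67
t 16.7 ball-frame mm [ 7.  -3.8 25. ] F(ball) [-1.9 -3.2 13.9] gap 1.322203291824827e-05
```

Request:
apply_moves(offset=[[0, 0, 1], [0, 0, 2], [0, 0, 3], [0, 0, 4], [0, 0, 5]], angular=[[0, 0, 0], [0, 0, 0], [0, 0, 0], [0, 0, 0], [0, 0, 0]], fingers=[0, 0, 0, 0, 0])

```text
time_s: 17.2
position: [0.6379, -0.0649, 0.1343]
ee_rot: [[0.994, 0.108, 0.006], [0.108, -0.994, -0.003], [0.005, 0.004, -1.0]]
wrist_force: [-1.8, 1.1, 11.9]
finger_gap: 0.0
grip_force: 5.5
```

Request:
apply_moves(offset=[[0, 0, 0.5], [0, 0, 1], [0, 0, 1.5], [0, 0, 2], [0, 0, 2.5]], angular=[[0, 0, 0], [0, 0, 0], [0, 0, 0], [0, 0, 0], [0, 0, 0]], fingers=[0, 0, 0, 0, 0])

```text
time_s: 17.7
position: [0.6379, -0.065, 0.1331]
ee_rot: [[0.994, 0.108, 0.006], [0.108, -0.994, -0.003], [0.005, 0.004, -1.0]]
wrist_force: [-5.4, 1.8, 18.7]
finger_gap: -0.0001
grip_force: 9.2
```

```bash
python3 -c "
from look import *
look('17',qs=('socket','head_top'))"
```

```text
t 17.7 ball-frame mm [ 7.8 -4.  18.1] F(ball) [-2.4 -5.1 18.7] gap -5.2112199439870386e-05
top socket [ 0.9 -0.5 -0.4] 0.89
top head_top [-0.8 -4.  34.2] 0.69
side socket [ 2.4 -3.2  1.6] 0.95
side head_top [-3.  -1.3 32.9] 0.56
t 18.0 ball-frame mm [ 7.8 -4.  18.1] F(ball) [-1.4 -3.6 16.6] gap -0.0005929521346225447
```

Request:
apply_moves(offset=[[0, 0, 0.7], [0, 0, 1.4], [0, 0, 2.1], [0, 0, 2.8], [0, 0, 3.5]], angular=[[0, 0, 0], [0, 0, 0], [0, 0, 0], [0, 0, 0], [0, 0, 0]], fingers=[0, 0, 0, 0, 0])

```text
time_s: 18.5
position: [0.638, -0.065, 0.1329]
ee_rot: [[0.994, 0.108, 0.006], [0.108, -0.994, -0.004], [0.006, 0.004, -1.0]]
wrist_force: [-11.2, 2.1, 31.6]
finger_gap: 0.0001
grip_force: 15.7
```

```bash
python3 -c "
from look import *
look('18',qs=('socket','head_top','lever_end'))"
```

```text
t 18.5 ball-frame mm [ 7.9 -3.9 17.9] F(ball) [ -3.3 -10.9  31.6] gap 0.0001114916817247368
top head_top [ 5.3 -5.1 34.7] 0.8
top lever_end [-83.5  -0.9 115.1] 0.68
side socket [ 4.8 -4.9  3.5] 0.81
side head_top [-1.1 -1.6 33.6] 0.74
side lever_end [-79.5   1.3 120.3] 0.82
t 18.9 ball-frame mm [ 7.9 -3.9 17.9] F(ball) [-2.3 -9.9 29.1] gap -0.00010514688366733389
```

Request:
apply_moves(offset=[[0, 0, -45], [2, 0, -90], [4, -20, -93], [4, -40, -93], [4, -56, -93]], angular=[[0, 0, 0], [0, 0, 0], [0, 0, 0], [0, 0, 0], [0, 0, 0]], fingers=[0, 0, 0, 0, 0])

```text
time_s: 19.4
position: [0.6336, -0.0074, 0.2178]
ee_rot: [[0.994, 0.108, 0.001], [0.108, -0.994, -0.001], [0.0, 0.001, -1.0]]
wrist_force: [-0.2, 0.4, -0.3]
finger_gap: -0.0004
grip_force: 0.0
```

```bash
python3 - <<'E'
from look import *
look('19',qs=('socket','head_top','lever_end'))
a=np.radians(np.linspace(70,12.7,11))
for x in a: print(np.degrees(x).round(0), (-40-102*np.cos(x)+14.5).round(1),(24+102*np.sin(x)-17).round(1))
E
```

```text
t 19.4 ball-frame mm [-49.9  -2.  102.8] F(ball) [-0.4 -0.1 -0.3] gap -0.0003559778464305828
top socket [ 3.3 -1.4 -2.9] 0.68
top head_top [ 2.9 -2.1 32.9] 0.77
top lever_end [-84.   -3.1 115.9] 0.51
side socket [ 0.9 -2.8  2. ] 0.7
side head_top [-3.5 -1.8 32.6] 0.66
side lever_end [-81.9  -2.4 118. ] 0.53
t 19.8 ball-frame mm [-49.1  -2.1 102.2] F(ball) [ 0.3  0.1 -1.2] gap 7.405729372157125e-05
70.0 -60.4 102.8
64.0 -69.8 98.9
59.0 -78.7 94.0
53.0 -87.2 88.3
47.0 -95.0 81.7
41.0 -102.1 74.4
36.0 -108.4 66.4
30.0 -113.9 57.8
24.0 -118.6 48.7
18.0 -122.3 39.2
13.0 -125.0 29.4
```

Request:
apply_moves(offset=[[0, -11, 0], [0, -20, 4], [0, -29, 8], [0, -37.5, 14], [0, -45.5, 21]], angular=[[0, 0, 0], [0, 0, 0], [0, 0, 0], [0, 0, 0], [0, 0, 0]], fingers=[0, 0, 0, 0, 0])

```text
time_s: 20.3
position: [0.6291, 0.0391, 0.1977]
ee_rot: [[0.994, 0.109, 0.002], [0.109, -0.994, 0.0], [0.002, -0.0, -1.0]]
wrist_force: [-1.1, 0.0, 6.2]
finger_gap: -0.0
grip_force: 2.4
```

Request:
apply_moves(offset=[[0, -7, 7], [0, -13, 15], [0, -19, 24], [0, -23, 33], [0, -26, 39]], angular=[[0, 0, 0], [0, 0, 0], [0, 0, 0], [0, 0, 0], [0, 0, 0]], fingers=[0, 0, 0, 0, 0])

```text
time_s: 20.8
position: [0.6264, 0.0663, 0.158]
ee_rot: [[0.994, 0.109, 0.002], [0.109, -0.994, 0.003], [0.002, -0.002, -1.0]]
wrist_force: [0.6, 2.4, 5.0]
finger_gap: 0.0002
grip_force: 2.3
```

```bash
python3 - <<'E'
from look import *
look('20',qs=('socket','head_top','lever_end'))
E
```

```text
t 20.8 ball-frame mm [-124.    -1.1   43. ] F(ball) [-2.3  0.8  5. ] gap 0.00016718831827815622
top socket [ 0.1 -0.4 -0.7] 0.87
top lever_end [ 3.8 -1.  -2.6] 0.51
side socket [ 1.6 -4.   1.1] 0.73
side head_top [-1.7 -0.1 30.1] 0.89
side lever_end [-131.5   -1.5   61.2] 0.54
t 21.2 ball-frame mm [-121.1   -2.4   42.1] F(ball) [0.5 0.4 0.3] gap -2.9639359153831982e-05
```

Request:
apply_moves(offset=[[0, -1, 3], [0, -2, 6], [0, -3, 9], [0, -3, 12], [0, -3, 14]], angular=[[0, 0, 0], [0, 0, 0], [0, 0, 0], [0, 0, 0], [0, 0, 0]], fingers=[0, 0, 0, 0, 0])

```text
time_s: 21.7
position: [0.6257, 0.0673, 0.1445]
ee_rot: [[0.994, 0.108, 0.0], [0.108, -0.994, 0.001], [0.0, -0.001, -1.0]]
wrist_force: [-5.0, 1.4, 13.4]
finger_gap: -0.0
grip_force: 6.5
```

```bash
python3 - <<'E'
from look import *
look('21',qs=('socket','head_top','lever_end'))
E
```

```text
t 21.7 ball-frame mm [-125.1   -1.8   29.5] F(ball) [-1.9 -4.8 13.4] gap -2.6033116276084372e-05
top head_top [ 1.4 -6.5 33.5] 0.65
top lever_end [-298.    -1.8   -0.8] 0.16
side socket [ 4.1 -1.1  0.6] 0.93
side head_top [-2.8 -3.9 33.3] 0.76
side lever_end [-136.4   -1.8   51.2] 0.53
t 22.1 ball-frame mm [-125.    -1.8   29.6] F(ball) [-1.2 -2.7  6.6] gap 0.0001893286337423299
```

Request:
apply_moves(offset=[[0, 0, 1], [0, 0, 2], [0, 0, 3], [0, 0, 4], [0, 0, 5]], angular=[[0, 0, 0], [0, 0, 0], [0, 0, 0], [0, 0, 0], [0, 0, 0]], fingers=[0, 0, 0, 0, 0])

```text
time_s: 22.6
position: [0.626, 0.0674, 0.1441]
ee_rot: [[0.994, 0.109, 0.002], [0.109, -0.994, 0.0], [0.002, -0.0, -1.0]]
wrist_force: [-12.1, 0.8, 26.7]
finger_gap: -0.0001
grip_force: 13.4
```

```bash
python3 - <<'E'
from h import *
st()
E
```

```text
t 22.6 ball-frame mm [-125.1   -1.5   29.1] F(ball) [ -2.1 -12.   26.7] gap -5.745221200107616e-05
```

Request:
apply_moves(offset=[[0, 0, -45], [-15, 35, -65], [-30, 70, -65], [-50, 105, -65], [-66, 135, -65]], angular=[[0, 0, 0], [0, 0, 0], [0, 0, 0], [0, 0, 0], [0, 0, 0]], fingers=[0, 0, 0, 0, 0])

```text
time_s: 23.1
position: [0.5737, -0.0757, 0.2031]
ee_rot: [[0.994, 0.108, -0.0], [0.108, -0.994, 0.0], [-0.0, -0.0, -1.0]]
wrist_force: [0.2, -1.1, 0.6]
finger_gap: -0.0004
grip_force: 0.0
```

```bash
python3 - <<'E'
from look import *
look('22',qs=('socket','head_top','lever_end'))
a=cv2.imread('pics/top22.png')[110:210,230:430];b=cv2.imread('pics/side22.png')[110:290,210:360]
cv2.imwrite('pics/c7.png',cv2.hconcat([cv2.resize(a,(400,200),interpolation=cv2.INTER_CUBIC),cv2.resize(b,None,fx=2.6,fy=2.6,interpolation=cv2.INTER_CUBIC)[:200*1]]) if 0 else cv2.resize(b,None,fx=3.2,fy=3.2,interpolation=cv2.INTER_CUBIC))
E
```

```text
t 23.1 ball-frame mm [ 11.5 -68.9  88.1] F(ball) [1.1 0.1 0.6] gap -0.00041310650535116244
top head_top [ 1.2 -5.1 34.9] 0.75
top lever_end [-141.3   -0.3   43.9] 0.92
side socket [ 3.9 -5.6  2.1] 0.64
side head_top [-1.3 -1.  32.4] 0.79
side lever_end [-138.1   -1.2   46.2] 0.8
t 23.5 ball-frame mm [  9.3 -67.5  88.4] F(ball) [ 0.7 -0.5  0.1] gap -0.0002134463510826458
```

View pics/c7.png

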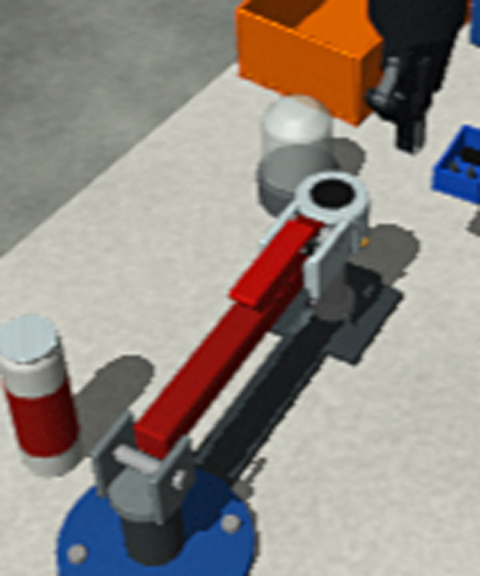

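The side view shows the head seated over the ball at (333,195) and the lever lying flat along the drawbar from (300,225) to (250,290). Network readings put lever_end at the latched position. Next are the side pushes, starting from the robot's side.

Request:
apply_moves(offset=[[0, 0, 40], [0, 0, 75], [0, 0, 90], [7, 0, 90], [14, 0, 90]], angular=[[0, 0, 0], [0, 0, 0], [0, 0, 0], [0, 0, 0], [0, 0, 0]], fingers=[0, 0, 0, 0, 0])

```text
time_s: 24.0
position: [0.59, -0.0727, 0.1147]
ee_rot: [[0.994, 0.109, 0.002], [0.109, -0.994, -0.0], [0.002, 0.001, -1.0]]
wrist_force: [0.1, -0.0, -0.1]
finger_gap: -0.0001
grip_force: 0.0
```

Request:
apply_moves(offset=[[1.5, 0, 0], [3, 0, 0], [4.5, 0, 0], [6, 0, 0], [7.5, 0, 0]], angular=[[0, 0, 0], [0, 0, 0], [0, 0, 0], [0, 0, 0], [0, 0, 0]], fingers=[0, 0, 0, 0, 0])

```text
time_s: 24.5
position: [0.596, -0.0723, 0.114]
ee_rot: [[0.994, 0.108, 0.0], [0.108, -0.994, -0.0], [0.0, 0.0, -1.0]]
wrist_force: [-0.5, -0.1, -0.3]
finger_gap: -0.0001
grip_force: 0.0
```

```bash
python3 - <<'E'
from h import *
st()
E
```

```text
t 24.5 ball-frame mm [ 10.5 -46.4  -1. ] F(ball) [ 0.  -0.5 -0.3] gap -5.020842864705323e-05
```

Request:
apply_moves(offset=[[0.7, 0, 0], [1.4, 0, 0], [2.1, 0, 0], [2.8, 0, 0], [3.5, 0, 0]], angular=[[0, 0, 0], [0, 0, 0], [0, 0, 0], [0, 0, 0], [0, 0, 0]], fingers=[0, 0, 0, 0, 0])

```text
time_s: 25.0
position: [0.5972, -0.0721, 0.1136]
ee_rot: [[0.994, 0.108, -0.005], [0.108, -0.994, -0.0], [-0.005, -0.0, -1.0]]
wrist_force: [-9.5, -0.9, 6.0]
finger_gap: 0.0
grip_force: 4.4
```

```bash
python3 - <<'E'
from h import *
st()
E
```

```text
t 25.0 ball-frame mm [ 10.4 -45.2  -1.4] F(ball) [-0.2 -9.6  6. ] gap 3.7343351889708905e-05
```

Request:
apply_moves(offset=[[0.3, 0, 0], [0.5, 0, 0], [0.5, 0, 0], [0.5, 0, 0], [0.5, 0, 0]], angular=[[0, 0, 0], [0, 0, 0], [0, 0, 0], [0, 0, 0], [0, 0, 0]], fingers=[0, 0, 0, 0, 0])

```text
time_s: 25.5
position: [0.5971, -0.0721, 0.1136]
ee_rot: [[0.994, 0.108, -0.006], [0.108, -0.994, -0.0], [-0.006, -0.0, -1.0]]
wrist_force: [-9.7, -1.7, 6.2]
finger_gap: 0.0002
grip_force: 4.5
```

```bash
python3 - <<'E'
from h import *
st()
E
```

```text
t 25.5 ball-frame mm [ 10.4 -45.3  -1.4] F(ball) [ 0.6 -9.8  6.2] gap 0.00016967015641051295
```

Request:
apply_moves(offset=[[0.4, 0, 0], [0.8, 0, 0], [0.8, 0, 0], [0.8, 0, 0], [0.8, 0, 0]], angular=[[0, 0, 0], [0, 0, 0], [0, 0, 0], [0, 0, 0], [0, 0, 0]], fingers=[0, 0, 0, 0, 0])

```text
time_s: 26.0
position: [0.5971, -0.0721, 0.1135]
ee_rot: [[0.994, 0.108, -0.008], [0.108, -0.994, -0.0], [-0.008, -0.001, -1.0]]
wrist_force: [-11.6, -0.8, 6.8]
finger_gap: 0.0005
grip_force: 5.5
```

Request:
apply_moves(offset=[[0, 0, 0], [0, 0, 0], [0, 0, 0], [0, 0, 0], [0, 0, 0]], angular=[[0, 0, 0], [0, 0, 0], [0, 0, 0], [0, 0, 0], [0, 0, 0]], fingers=[0, 0, 0, 0, 0])

```text
time_s: 26.5
position: [0.5972, -0.0721, 0.1135]
ee_rot: [[0.994, 0.108, -0.008], [0.108, -0.994, -0.0], [-0.008, -0.0, -1.0]]
wrist_force: [-11.2, -1.6, 6.9]
finger_gap: -0.0004
grip_force: 5.5
```

Request:
apply_moves(offset=[[-10, 0, 0], [-24, 0, 0], [-24, 0, -40], [-24, 0, -80], [-24, 0, -90]], angular=[[0, 0, 0], [0, 0, 0], [0, 0, 0], [0, 0, 0], [0, 0, 0]], fingers=[0, 0, 0, 0, 0])

```text
time_s: 27.0
position: [0.5803, -0.0751, 0.2094]
ee_rot: [[0.994, 0.108, 0.011], [0.108, -0.994, -0.003], [0.011, 0.004, -1.0]]
wrist_force: [0.7, -0.0, 1.3]
finger_gap: -0.0001
grip_force: 0.0
```

Request:
apply_moves(offset=[[30, 0, 0], [60, 0, 0], [90, 0, 0], [115, 0, 0], [134, 0, 0]], angular=[[0, 0, 0], [0, 0, 0], [0, 0, 0], [0, 0, 0], [0, 0, 0]], fingers=[0, 0, 0, 0, 0])

```text
time_s: 27.5
position: [0.7113, -0.0594, 0.2025]
ee_rot: [[0.994, 0.108, 0.0], [0.108, -0.994, 0.001], [0.0, -0.001, -1.0]]
wrist_force: [-1.4, 0.3, 0.2]
finger_gap: -0.0001
grip_force: 0.0
```

```bash
python3 - <<'E'
from look import *
look('23',qs=('socket','head_top','lever_end','cup_mid'))
E
```

```text
t 27.5 ball-frame mm [10.2 69.6 87.5] F(ball) [-0.5 -1.4  0.2] gap -6.356150036653236e-05
top socket [-0.3 -2.6  1.4] 0.82
top head_top [-1.2 -6.1 34.3] 0.57
top lever_end [-140.6    0.6   46.1] 0.77
top cup_mid [127.4 105.1 -57.8] 0.57
side socket [-494.8   -8.   -94.7] 0.32
side head_top [-137.5    1.    50.3] 0.62
side lever_end [-138.3    1.    49.4] 0.6
side cup_mid [130.3 103.3 -60.1] 0.55
t 28.0 ball-frame mm [10.6 67.8 89.1] F(ball) [-1.1  0.1 -0.2] gap 0.00030951883299483755
```

Request:
apply_moves(offset=[[0, 0, 40], [0, 0, 75], [0, 0, 90], [-8, 0, 90], [-16, 0, 90]], angular=[[0, 0, 0], [0, 0, 0], [0, 0, 0], [0, 0, 0], [0, 0, 0]], fingers=[0, 0, 0, 0, 0])

```text
time_s: 28.5
position: [0.6942, -0.0618, 0.1148]
ee_rot: [[0.994, 0.108, 0.001], [0.108, -0.994, -0.0], [0.001, 0.001, -1.0]]
wrist_force: [-0.4, 0.5, 1.2]
finger_gap: -0.0002
grip_force: 0.0
```

Request:
apply_moves(offset=[[-1.5, 0, 0], [-3, 0, 0], [-4.5, 0, 0], [-6, 0, 0], [-7.5, 0, 0]], angular=[[0, 0, 0], [0, 0, 0], [0, 0, 0], [0, 0, 0], [0, 0, 0]], fingers=[0, 0, 0, 0, 0])

```text
time_s: 29.0
position: [0.6869, -0.0624, 0.1141]
ee_rot: [[0.994, 0.108, 0.001], [0.108, -0.994, -0.0], [0.001, 0.0, -1.0]]
wrist_force: [0.2, -0.1, 0.3]
finger_gap: 0.0002
grip_force: 0.0
```

```bash
python3 - <<'E'
from h import *
st()
E
```

```text
t 29.0 ball-frame mm [10.5 45.  -0.9] F(ball) [0.1 0.2 0.3] gap 0.00019940864815650537
```

Request:
apply_moves(offset=[[-1, 0, 0], [-2, 0, 0], [-3, 0, 0], [-4, 0, 0], [-5, 0, 0]], angular=[[0, 0, 0], [0, 0, 0], [0, 0, 0], [0, 0, 0], [0, 0, 0]], fingers=[0, 0, 0, 0, 0])

```text
time_s: 29.5
position: [0.6829, -0.0627, 0.1138]
ee_rot: [[0.994, 0.108, 0.003], [0.108, -0.994, 0.0], [0.003, 0.0, -1.0]]
wrist_force: [5.1, 1.0, -2.8]
finger_gap: -0.0001
grip_force: 2.6
```

```bash
python3 - <<'E'
from h import *
st()
E
```

```text
t 29.5 ball-frame mm [10.4 41.  -1.2] F(ball) [-0.4  5.2 -2.8] gap -5.813183515261181e-05
```

Request:
apply_moves(offset=[[-0.6, 0, 0], [-1.2, 0, 0], [-1.8, 0, 0], [-2.3, 0, 0], [-2.3, 0, 0]], angular=[[0, 0, 0], [0, 0, 0], [0, 0, 0], [0, 0, 0], [0, 0, 0]], fingers=[0, 0, 0, 0, 0])

```text
time_s: 30.0
position: [0.6824, -0.0628, 0.1139]
ee_rot: [[0.994, 0.108, 0.007], [0.108, -0.994, 0.0], [0.007, 0.001, -1.0]]
wrist_force: [8.3, 0.9, -6.3]
finger_gap: 0.0001
grip_force: 4.5
```

```bash
python3 - <<'E'
from h import *
st()
E
```

```text
t 30.0 ball-frame mm [10.5 40.5 -1.1] F(ball) [-0.   8.3 -6.3] gap 5.698256644509213e-05
```

Request:
apply_moves(offset=[[-0.4, 0, 0], [-0.8, 0, 0], [-1.2, 0, 0], [-1.2, 0, 0], [-1.2, 0, 0]], angular=[[0, 0, 0], [0, 0, 0], [0, 0, 0], [0, 0, 0], [0, 0, 0]], fingers=[0, 0, 0, 0, 0])

```text
time_s: 30.5
position: [0.6821, -0.0629, 0.1139]
ee_rot: [[0.994, 0.108, 0.009], [0.108, -0.994, 0.0], [0.009, 0.001, -1.0]]
wrist_force: [11.2, 1.3, -6.7]
finger_gap: -0.0002
grip_force: 5.6
```

Request:
apply_moves(offset=[[-0.2, 0, 0], [-0.2, 0, 0], [-0.2, 0, 0], [-0.2, 0, 0], [-0.2, 0, 0]], angular=[[0, 0, 0], [0, 0, 0], [0, 0, 0], [0, 0, 0], [0, 0, 0]], fingers=[0, 0, 0, 0, 0])

```text
time_s: 31.0
position: [0.6821, -0.0629, 0.1139]
ee_rot: [[0.994, 0.108, 0.01], [0.108, -0.994, 0.0], [0.01, 0.001, -1.0]]
wrist_force: [12.0, 0.9, -6.2]
finger_gap: 0.0001
grip_force: 5.8
```

Request:
apply_moves(offset=[[0, 0, 0], [0, 0, 0], [0, 0, 0], [0, 0, 0], [0, 0, 0]], angular=[[0, 0, 0], [0, 0, 0], [0, 0, 0], [0, 0, 0], [0, 0, 0]], fingers=[0, 0, 0, 0, 0])

```text
time_s: 31.5
position: [0.6821, -0.0629, 0.1139]
ee_rot: [[0.994, 0.108, 0.01], [0.108, -0.994, 0.0], [0.01, 0.001, -1.0]]
wrist_force: [11.9, 2.1, -6.5]
finger_gap: -0.0
grip_force: 5.8
```

Request:
apply_moves(offset=[[10, 0, 0], [25, 0, 0], [25, 0, -40], [25, 0, -80], [25, 0, -110]], angular=[[0, 0, 0], [0, 0, 0], [0, 0, 0], [0, 0, 0], [0, 0, 0]], fingers=[0, 0, 0, 0, 0])

```text
time_s: 32.0
position: [0.7033, -0.0607, 0.2262]
ee_rot: [[0.994, 0.108, 0.001], [0.108, -0.994, -0.001], [0.001, 0.001, -1.0]]
wrist_force: [1.0, -0.1, 0.7]
finger_gap: 0.0001
grip_force: 0.0
```

```bash
python3 - <<'E'
from look import *
look('24',qs=('socket','head_top','lever_end','cup_mid','can_mid','spool_mid'))
E
```

```text
t 32.0 ball-frame mm [ 10.6  61.5 111.2] F(ball) [0.2 1.  0.7] gap 0.0001429436929368764
top socket [ 0.5 -1.8  1.5] 0.82
top head_top [ 0.2 -3.5 33.1] 0.6
top lever_end [-141.    -1.8   43.9] 0.74
top cup_mid [126.8 107.2 -57.1] 0.56
top can_mid [-255.8  127.7  -41.2] 0.76
top spool_mid [ 193.4 -197.5  -87. ] 0.84
side socket [ 3.6 -5.3  0.5] 0.78
side head_top [-6.4 -2.3 30.7] 0.61
side lever_end [-137.    -1.8   49.1] 0.78
side cup_mid [123.8 106.5 -60.5] 0.63
side can_mid [-265.   129.6  -40.8] 0.7
side spool_mid [ 196.3 -199.7  -91.6] 0.66
t 32.7 ball-frame mm [ 10.4  60.9 108.1] F(ball) [-0.3 -0.4 -0.3] gap -0.00015383389953457143
```

```bash
python3 -c "
from station import arm
print(arm.sign_off())"
```

```text
the job is handed in; nothing more can be done
None
```

The drawbar is hitched and latched on the ball, and I handed the job in at about 33 s of the 70 s. The head read fully home with 32 N at most on its top, and the lever fully down with 27 N at most. The head held steady at about 11 N from the robot's side, then 12 N from the far side. The cup, can and spool read within about 1 cm of where they started, and I never moved near the box, screwdriver or tin.

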